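Open the train's bay in the toy cabinet

ROBOT

A 6-joint arm with a two-finger parallel gripper is mounted at the origin on the work surface. World frame = base frame: x ahead of the robot, y to its left, z up, the work surface at z = 0. Lengths are in mm, angles in degrees, forces in N, time in s.
With the tool pointing down it reaches from about 350 to 850 mm from the base axis. Payload 8.1 kg.
Tool frame: the origin (TCP) lies at the centre of the arm's flange, where the gripper is bolted on; the fingertips stand 173 mm ahead of it and the grasp point (between the pads) lies 155 mm ahead of it; z points along the fingers, y is the line along which they close (so a half turn about z gives the same grasp; the last joint's range is limited). The gripper opens to 85 mm and grips with 20 to 120 N. Pads are 22 mm wide; open, the fingers measure 114 mm over their backs; the gripper's body (76 mm by 85 mm) begins 54 mm behind the grasp point. The pads swing forward as they close: fully open they stand 13 mm farther back than shut.
Start: joints at [70.164, 7.471, 85.268, -0, 87.261, -4.893], TCP at [154.69, 579.722, 404.692] pointing down, gripper open.
Joint ranges: [-169.43, 169.43], [-51.17, 129.36], [1.28, 143.12], [-76.62, 256.62], [0, 156.53], [-152.29, 152.29]. Speed limits (degrees/s): [136.94, 136.94, 159.86, 180, 180, 180].

INTERFACE

Orientations are given as [roll, pitch, yaw] about the fixed x, y, z axes, in that order (R = Rz(yaw) Ry(pitch) Rx(roll)).
In Python, from bench import * gives the robot as it stands.
- The arm moves only by the shell command python3 -m jog 'ROWS' [FORCE]. ROWS is text: rows parted by semicolons, each of 7 numbers parted by spaces: the shift along the tool's x, y, z scaled (see below), then the turn, a rotation vector about the tool's x, y, z scaled (see below), then the closure, from -1 (fully open) to 1 (shut). In form: tx ty tz wx wy wz hand; .... A call has 1 to 5 rows; each row shifts and turns the commanded pose from where the row before left it, along the tool's axes as they then stand; what a row does not reach is not made up. The controller multiplies each number of a shift by 0.1 m and each number of a turn by 60 degrees. A row lasts 1/8 s, in which the tool goes at most 62.5 mm and 10.7 degrees, less where a joint would pass 70% of its speed; a pose out of reach is approached as far as the arm can. A call with a number of a shift or a turn outside -1 to 1 is refused whole. A call with a gripper value outside its range is refused whole. The fingers move at their own pace and stop on an object; FORCE is the grip in N (left out, the last holds). Time passes only in rows, so rows that do not move let the fingers close. It gives the time, the measured TCP pose, the force, the opening and the grip force at its end, in the units of the state.
- sense(): the state, without advancing time (a new reading comes with each control period).
- snapshot(name): name is "side" or "top"; returns a dict with "img" (384x512x3 uint8, red, green, blue), "fx", "fy", "cx", "cy" (pixels), "dist" ([k1, k2, p1, p2, k3] as OpenCV has them; the pictures are not rectified), "extrinsics" (4x4, takes a point from camera to world coordinates). Camera axes: x right, y down, z forward; pixel columns grow to the right and rows downward; lengths in mm; the calibration is good to about 2 mm. A picture is of the moment at which its call begins. There is no depth.
- hand_in(): hands the job in; it is judged then, once.
The state is a dict: "time": time; "joint_pos": joint angles; "qd": joint speeds; "joint_efforts": joint torques, N m; "tool_pos": TCP position; "tcp_rot": TCP orientation; "ft_force": force on the tool from outside, world axes, zero at the start; "wrist_torque": the same for the moment, N m; "finger_gap": finger opening in mm; "grip_force": force on a finger pad.
Only numpy, scipy, OpenCV 4.12 (cv2) and the standard library are available. Lean on these libraries where they do the work, as an engineer would, in place of code of your own. Each camera call takes 0.05 s, during which the arm holds its last target. There are 200 camera calls.

TASK

Open the end bay of the toy cabinet that holds the wooden toy train: slide that bay's door all the way behind the middle door, until it stops. Leave the other two doors as they are.

Things in the scene. Friction and masses are not known exactly. Their poses are not given: they have to be found in the camera images.
- train: Plain wooden toy train engine, 96 mm long, 52 wide, 83 tall, on the cabinet floor (12 mm above the table) behind the left or the right end door; seen through the clear top. Origin: centre of its underside, y along it.. The other end bay holds a round ring stacker, the middle one books. Cabinet: wood, fixed to the table, 540 mm wide, 200 deep, 160 tall, pulls towards the robot.
- left_pull (a point): Pull of the left (+y) end door, a wooden plate like the middle one. Plywood door, 170 mm wide, on the rear track; pull 12 mm from its outer edge. Shut, this point is 243 mm from the middle pull along y; it starts 0 to 20 mm open, slides along y towards the middle pull, behind the middle door, and stops 103 mm from the middle pull. 2 N friction; stays where left. Point and axes as for middle_pull.
- right_pull (a point): Pull of the right (-y) end door, mirror image of the left one: same plate, rear track, distances and friction; shut at 243 mm from the middle pull, it opens by sliding along +y towards the middle pull to its stop at 103 mm. Point and axes as for middle_pull.
- middle_pull (a point): Pull of the middle door (180 mm wide, front track, starts centred, slides 60 mm either way, 2 N): upright wooden plate 16 mm thick (y), 41 deep (x), 80 tall, standing 4 to 45 mm in front of the cabinet, top edge 165 mm above the table. Point: centre of thickness and depth, 20 mm below the top edge. Axes: z up, y along the front to the left door, x into the cabinet.

How it is judged (in metres and radians):
At the end, for the whole second after the job is handed in: The end door in front of the train is slid behind the middle door to within 15 mm of its stop (its pull less than 118 mm from the middle pull along the cabinet), while the middle door and the other end door are within 12 mm of where they started (((y of train in the frame of middle_pull above 0.05 m and y of left_pull in the frame of middle_pull below 0.118 m and distance of each of right_pull, middle_pull from where it was at the start of the episode below 0.012 m) or (y of train in the frame of middle_pull below -0.05 m and y of right_pull in the frame of middle_pull above -0.118 m and distance of each of left_pull, middle_pull from where it was at the start of the episode below 0.012 m))); the robot touches nothing.
It also fails if it takes over 29 s, if anything falls off the work surface, if the arm or the gripper's body presses on something with over 40 N, if the wrist force passes 120 N, or if a joint passes its speed limit or range.

## Working session

There is one attempt and no reset: what is moved stays moved. The work goes in short steps, Python scripts to look and compute and a shell command to move; the robot and the scene stay as the last step left them, time stands still between calls to the robot, and variables do not carry over. Pictures are saved under pics/ and viewed, at most 10 in all, crops included, and the job is handed in when it is done.

```bash
mkdir -p pics; python3 - <<'E'
from bench import *
import cv2,numpy as np
for n in("side","top"):
    s=snapshot(n); cv2.imwrite(f"pics/{n}0.png",s["img"][:,:,::-1]); print(n,s["fx"],s["fy"],s["cx"],s["cy"],s["dist"],np.round(s["extrinsics"],3).tolist())
s=sense();print(s["time"],s["tool_pos"],s["tcp_rot"],s["finger_gap"])
E
```

```text
side 351.8403476549793 351.8403476549793 252.5284737424823 193.01964027013207 [-0.10941554  0.          0.          0.          0.        ] [[0.877, -0.452, 0.162, 392.565], [-0.481, -0.828, 0.29, -230.322], [0.003, -0.332, -0.943, 985.685], [0.0, 0.0, 0.0, 1.0]]
top 433.18177722292336 433.18177722292336 251.6513734213552 185.2972610369838 [0.00036438 0.         0.         0.         0.        ] [[-0.01, -0.991, 0.137, 402.31], [-1.0, 0.01, -0.005, 12.652], [0.004, -0.137, -0.991, 1007.637], [0.0, 0.0, 0.0, 1.0]]
0.1 [154.60173063 579.51933713 403.72808007] [-1.79902380e+02 -8.95414426e-03  1.65057979e+02] 85.65636483421318
```

View pics/top0.png

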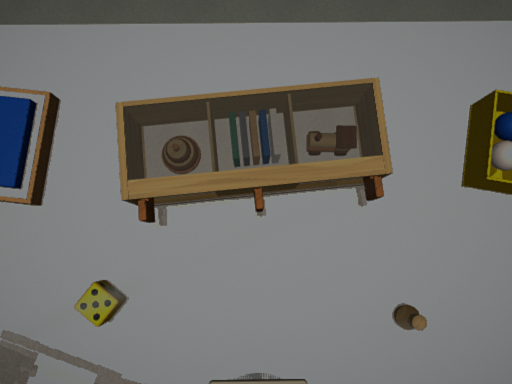

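View pics/side0.png

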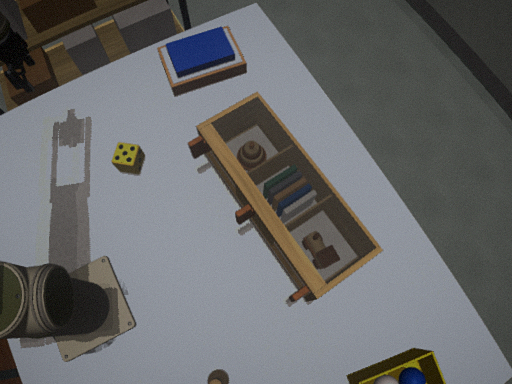

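The top view shows the train in the right (-y) bay at about (332,142) and the ring stacker in the left bay at about (181,152). The pulls are near (147,208), (259,199) and (374,186). I'll enlarge both views of the pulls.

```bash
python3 - <<'E'
import cv2,numpy as np
a=cv2.imread("pics/top0.png"); b=cv2.imread("pics/side0.png")
def c(im,x,y,w,h,k): return cv2.resize(im[y:y+h,x:x+w],None,fx=k,fy=k,interpolation=cv2.INTER_CUBIC)
f=lambda i:np.clip(i.astype(float)*1.6,0,255).astype(np.uint8)
# three 50x50 crops x5 for top, same for side
t=np.hstack([c(a,x,y,50,50,5) for x,y in((122,178),(234,168),(348,158))])
s=np.hstack([c(b,x,y,50,50,5) for x,y in((180,125),(225,190),(278,265))])
cv2.imwrite("pics/z.png",f(np.vstack([t,s])))
E
```

```text
(no output)
```

View pics/z.png

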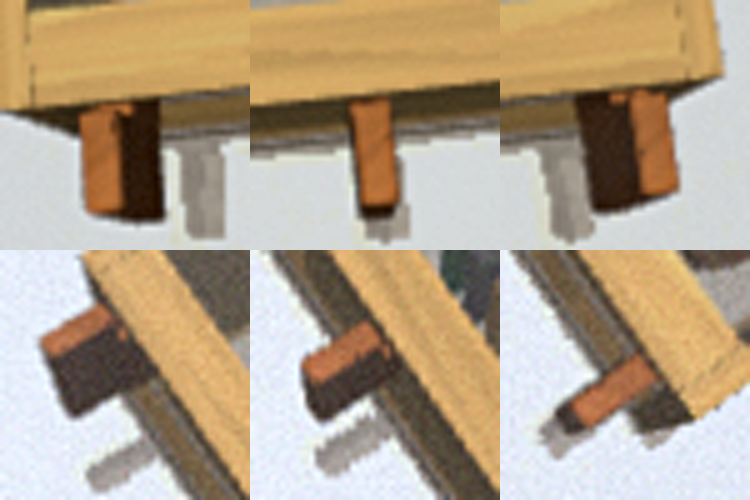

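The crop shows the pulls' lit top faces clearly. I'll project their corners onto z = 165.

```bash
cat > h.py <<'E'
from bench import *
import cv2,numpy as np
def ray(s,uv,z):
    K=np.array([[s["fx"],0,s["cx"]],[0,s["fy"],s["cy"]],[0,0,1]])
    p=cv2.undistortPoints(np.array(uv,float).reshape(-1,1,2),K,np.array(s["dist"])).reshape(-1,2)
    E=np.array(s["extrinsics"]); d=np.c_[p,np.ones(len(p))]@E[:3,:3].T; o=E[:3,3]
    return (o+d*((z-o[2])/d[:,2])[:,None])[:,:2]
E
python3 - <<'E'
from h import *
T=snapshot("top");S=snapshot("side")
t={'L':((122,178),[(82,110),(120,105),(124,208),(88,212)]),'M':((234,168),[(102,100),(141,95),(148,205),(112,208)]),'R':((348,158),[(132,97),(168,92),(180,190),(142,196)])}
s={'L':((180,125),[(40,95),(105,55),(118,78),(55,108)]),'M':((225,190),[(55,105),(120,68),(135,90),(68,135)]),'R':((278,265),[(57,155),(148,100),(158,125),(78,180)])}
for nm,I,D in(('top',T,t),('side',S,s)):
    C={}
    for k,(o,c) in D.items():
        w=ray(I,np.array(o)+np.array(c)/5-.4,165); C[k]=w.mean(0); print(nm,k,w.round(1).tolist(),C[k].round(1))
    for a,b in('LM','MR','LR'):
        d=C[a]-C[b]; print(a,b,np.hypot(*d).round(1),np.degrees(np.arctan2(-d[0],d[1])).round(2))
# cabinet front top edge in top view (z=160)
w=ray(T,[(129.5,199),(390,173)],160);d=w[0]-w[1];print(w,np.degrees(np.arctan2(-d[0],d[1])),np.hypot(*d))
E
```

```text
top L [[492.5, 230.3], [494.3, 215.5], [454.1, 213.1], [452.7, 227.0]] [473.4 221.5]
top M [[513.9, 3.6], [515.7, -11.8], [472.4, -13.9], [471.4, 0.1]] [493.3  -5.5]
top R [[532.6, -233.2], [534.5, -247.5], [495.5, -250.2], [493.3, -235.2]] [ 514.  -241.5]
L M 227.9 5.03
M R 236.9 5.0
L R 464.8 5.01
side L [[450.6, 223.7], [490.8, 228.5], [490.9, 212.9], [454.3, 213.0]] [471.7 219.5]
side M [[475.9, 2.0], [512.7, 3.5], [513.7, -9.9], [474.4, -14.4]] [494.2  -4.7]
side R [[487.9, -233.7], [536.8, -232.8], [535.0, -244.7], [490.6, -247.9]] [ 512.6 -239.7]
L M 225.4 5.73
M R 235.8 4.48
L R 461.1 5.09
[[ 494.3547863   248.32110063]
 [ 541.09827459 -266.85493338]] 5.18442452025707 517.2922768786207
```

The train is in the right bay. The right pull is at about (513,-241), the middle one at about (493.5,-5), and the cabinet yaw is about 5°. I'll turn the tool to line up with the cabinet, then travel over at height.

```bash
python3 -m jog '0 0 0 0 0 -0.167 -1; 0 0 0 0 0 -0.167 -1; -0.19 -0.56 0 0 0 0 -1; -0.19 -0.56 0 0 0 0 -1; -0.19 -0.56 0 0 0 0 -1' 20; python3 -m jog '-0.19 -0.56 0 0 0 0 -1; -0.19 -0.56 0 0 0 0 -1; -0.19 -0.56 0 0 0 0 -1; -0.19 -0.56 0 0 0 0 -1; -0.19 -0.56 0 0 0 0 -1'
```

```text
time: 0.82
tool_pos: [226.7, 415.9, 404.3]
tcp_rot: [-180.0, 0.0, -174.9]
ft_force: [1.2, -0.3, 0.6]
finger_gap: 85.3
grip_force: 0.0
time: 1.45
tool_pos: [346.1, 145.2, 404.8]
tcp_rot: [180.0, 0.1, -174.9]
ft_force: [0.0, 0.7, 0.1]
finger_gap: 85.4
grip_force: 0.0
```

```bash
python3 -m jog '-0.19 -0.56 0 0 0 0 -1; -0.19 -0.56 0 0 0 0 -1; -0.19 -0.56 0 0 0 0 -1; -0.19 -0.56 0 0 0 0 -1; -0.19 -0.56 0 0 0 0 -1'; python3 -m jog '-0.19 -0.56 0 0 0 0 -1; -0.15 -0.4 0 0 0 0 -1; 0 0 0 0 0 0 -1; 0 0 0 0 0 0 -1'
```

```text
time: 2.08
tool_pos: [465.8, -125.5, 404.7]
tcp_rot: [-180.0, 0.0, -174.9]
ft_force: [1.1, 0.6, 0.8]
finger_gap: 85.4
grip_force: 0.0
time: 2.58
tool_pos: [507.6, -215.8, 404.2]
tcp_rot: [179.9, -0.0, -174.9]
ft_force: [-0.5, -0.2, -0.1]
finger_gap: 85.8
grip_force: 0.0
```

```bash
python3 -m jog '-0.04 -0.25 0.1 0 0 0 -1; 0 0 0.3 0 0 0 -1; 0 0 0.3 0 0 0 -1; 0 0 0.34 0 0 0 -1; 0 0 0 0 0 0 -1'; python3 -m jog '0 0 0 0 0 0 1; 0 0 0 0 0 0 1; 0 0 0 0 0 0 1; 0 0 0 0 0 0 1; 0 0 0 0 0 0 1' 20; python3 - <<'E'
from h import *
a=[snapshot(n)["img"][:,:,::-1] for n in("top","side")]
c=[cv2.resize(i[y:y+110,x:x+140],None,fx=2.8,fy=2.8,interpolation=3) for i,x,y in((a[0],290,120),(a[1],220,200))]
cv2.imwrite("pics/g.png",cv2.convertScaleAbs(np.hstack(c),alpha=1.5))
E
```

```text
time: 3.2
tool_pos: [512.7, -238.6, 297.9]
tcp_rot: [179.8, -0.3, -174.8]
ft_force: [0.3, -0.0, -0.8]
finger_gap: 85.2
grip_force: 0.0
time: 3.82
tool_pos: [514.2, -240.8, 301.5]
tcp_rot: [-180.0, 0.1, -174.9]
ft_force: [-0.4, 1.6, 5.6]
finger_gap: 15.7
grip_force: 26.3
```

View pics/g.png

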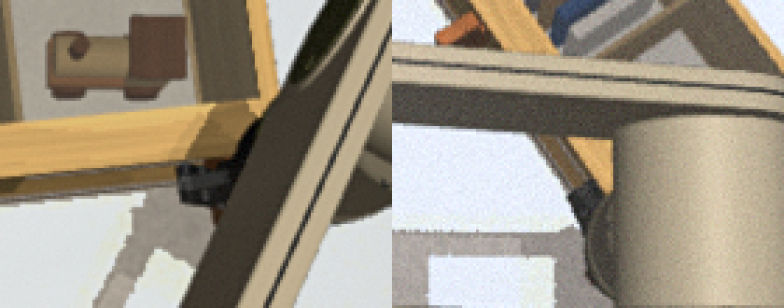

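The gap of 15.7 mm means the 16 mm plate is gripped; the picture shows the finger at the pull, around (205,185). Next I slide the door along +tool y.

```bash
python3 -m jog '0 0.1 0 0 0 0 1; 0 0.2 0 0 0 0 1; 0 0.2 0 0 0 0 1; 0 0.2 0 0 0 0 1; 0 0.2 0 0 0 0 1'; python3 -m jog '0 0.15 0 0 0 0 1; 0 0.1 0 0 0 0 1; 0 0.05 0 0 0 0 1; 0 0 0 0 0 0 1'
```

```text
time: 4.55
tool_pos: [506.1, -150.3, 301.5]
tcp_rot: [-179.9, 0.1, -174.9]
ft_force: [1.5, -2.7, 6.3]
finger_gap: 15.6
grip_force: 26.3
time: 5.05
tool_pos: [503.4, -120.2, 301.5]
tcp_rot: [180.0, 0.1, -174.9]
ft_force: [-2.4, 2.1, 7.2]
finger_gap: 15.8
grip_force: 26.6
```

```bash
python3 -m jog '0 0.04 0 0 0 0 1; 0 0.04 0 0 0 0 1; 0 0 0 0 0 0 1'; python3 -m jog '0 0.03 0 0 0 0 1; 0 0 0 0 0 0 1'; python3 - <<'E'
from h import *
cv2.imwrite("pics/h.png",cv2.convertScaleAbs(cv2.resize(snapshot("top")["img"][100:250,110:410,::-1],None,fx=2.6,fy=2.6,interpolation=3),alpha=1.5))
E
```

```text
time: 5.42
tool_pos: [502.7, -112.6, 301.5]
tcp_rot: [-180.0, 0.1, -174.9]
ft_force: [-1.2, 0.8, 8.1]
finger_gap: 15.7
grip_force: 26.6
time: 5.68
tool_pos: [502.5, -109.7, 301.5]
tcp_rot: [-180.0, 0.1, -174.9]
ft_force: [-1.1, 0.5, 7.0]
finger_gap: 15.7
grip_force: 26.6
```

View pics/h.png

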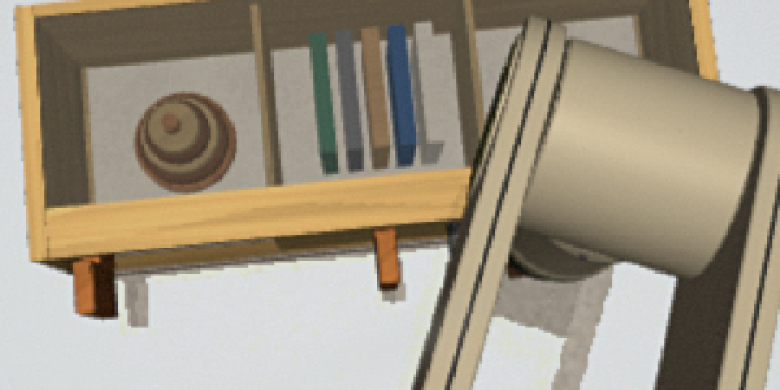

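The middle pull, about (387,258) in the crop and so (259,199) in full, and the left pull haven't moved. The right pull is now about 105 mm from the middle one. A last small nudge should reach the stop.

```bash
python3 -m jog '0 0.02 0 0 0 0 1; 0 0.01 0 0 0 0 1; 0 0 0 0 0 0 1'
```

```text
time: 6.1
tool_pos: [502.2, -107.0, 301.6]
tcp_rot: [-179.9, 0.1, -174.9]
ft_force: [-0.6, -2.5, 6.7]
finger_gap: 16.0
grip_force: 26.4
```

```bash
python3 -m jog '0 0.02 0 0 0 0 1; 0 0 0 0 0 0 1'; python3 -m jog '0 0.02 0 0 0 0 1; 0 0 0 0 0 0 1'
```

```text
time: 6.35
tool_pos: [502.1, -106.5, 301.6]
tcp_rot: [-179.7, 0.1, -174.9]
ft_force: [0.3, -13.5, 3.7]
finger_gap: 15.9
grip_force: 25.9
time: 6.6
tool_pos: [502.0, -105.9, 301.6]
tcp_rot: [-179.6, 0.1, -175.0]
ft_force: [1.5, -22.2, 0.7]
finger_gap: 15.2
grip_force: 28.8
```

The force rose to 22 N, so the door is on its stop. I'll relax, release, rise and move clear.

```bash
python3 -m jog '0 -0.03 0 0 0 0 1; 0 0 0 0 0 0 -1; 0 0 0 0 0 0 -1; 0 0 0 0 0 0 -1; 0 0 0 0 0 0 -1'; python3 -m jog '0 0 -0.3 0 0 0 -1; 0 0 -0.5 0 0 0 -1; 0 0 -0.4 0 0 0 -1; 0.3 -0.5 0 0 0 0 -1; 0.3 -0.5 0 0 0 0 -1'; python3 -m jog '0.3 -0.5 0 0 0 0 -1; 0.3 -0.5 0 0 0 0 -1; 0 -0.5 0 0 0 0 -1; 0 0 0 0 0 0 -1; 0 0 0 0 0 0 -1'
python3 - <<'E'
from h import *
cv2.imwrite("pics/f.png",cv2.convertScaleAbs(cv2.resize(snapshot("top")["img"][100:250,110:410,::-1],None,fx=2.6,fy=2.6,interpolation=3),alpha=1.5))
E
```

```text
time: 7.22
tool_pos: [501.9, -105.9, 300.5]
tcp_rot: [180.0, -0.0, -174.9]
ft_force: [0.1, -0.2, -0.7]
finger_gap: 84.9
grip_force: 0.0
time: 7.85
tool_pos: [450.8, -211.6, 421.6]
tcp_rot: [-179.9, 0.1, -174.8]
ft_force: [0.4, -0.9, -0.1]
finger_gap: 85.7
grip_force: 0.0
time: 8.48
tool_pos: [404.7, -365.6, 420.3]
tcp_rot: [179.9, -0.0, -174.9]
ft_force: [0.5, 0.7, -0.1]
finger_gap: 85.5
grip_force: 0.0
```

View pics/f.png

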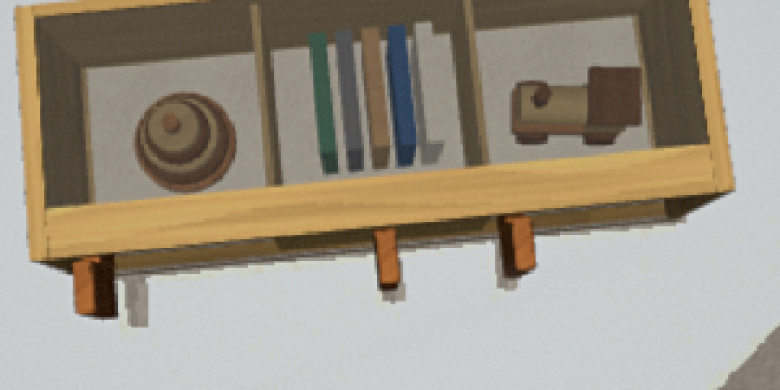

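The right pull, about (521,245), now sits about 102 mm from the middle pull, about (388,260). The middle and left pulls are unmoved and the arm is clear.

```bash
python3 -c "
from bench import *
print(hand_in())"
```

```text
the job is handed in; nothing more can be done
None
```

The train is in the right (-y) bay. I slid that door behind the middle door until it hit its stop, left the other two doors where they were with the arm clear, and handed in the job at about 8.5 s; no verdict was returned.

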